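Load the roll-top spice bin at the sink

TASK

Roll the slatted cover of the black bin fully open by its orange lip, set the spice jar with the red lid down gently (not dropped) and upright in the empty one of the two white pockets inside, then roll the cover fully shut again. The jar with the green lid stays standing in its own pocket. Leave the mug, the open glass jar and the wooden spoon where they are.

Things in the scene. Friction and masses are not known exactly. Their poses are not given: they have to be found in the camera images.
- bin: Black roll-top bin, fixed: 275 mm deep (x), 364 mm wide (y), 206 mm high. Origin on the table under the cover's axis; +x points to the bin's back, -x to its front (robot side), y across. Side cheeks: upright half-discs, radius 150 mm about the axis, cut off at the front wall, inner faces at y = +-172 mm. Open cover: all between front wall and cover edge is open from above
- axis (a point): Middle of the level axis (along the bin's y, 55 mm above the table) about which the cover rolls. A fixed rear hood of outer radius 151 mm about it begins 28 degrees behind straight up and runs down to the back. Axes as the bin's
- front_wall (a point): Middle of the top edge of the bin's upright 6 mm front wall, 128 mm above the table, 122 mm before the axis
- cover (a joint): Roll of the slatted wooden cover about the axis, rad: 0 = fully shut (stop), 1.309 = fully open (stop); starts shut or a little ajar. It moves as one rigid curved piece, outer radius 144 mm, and stays where left (friction): 0.45 N m plus up to 0.3 N m of weight, roughly 3 to 9 N at the lip. Open, its front edge is some 18 degrees behind straight up
- lip (a point): Middle of the outer edge of the orange lip on the cover's front edge: a radial fin 140 mm long (bin's y), 12 mm thick, 34 mm proud of the cover, outer edge 178 mm from the axis, at 37.5 degrees + joint value above the level front (-x) direction, passing over the top. Push it from the front to open; to shut push it from behind, then, nearer the front, press it down from above
- pocket_left (a point): Centre of the floor of the white tray's left (bin +y) pocket, 50 mm above the table, 60 mm before and 50 mm left of the bin's axis. Each pocket is 54 x 54 mm inside with 30 mm high walls (mouth 80 mm above the table); axes as the bin's
- pocket_right (a point): Centre of the floor of the right (bin -y) pocket, else the same as the left
- free_pocket (a point): Centre of the floor of the empty pocket (one of the two; which one varies); a flat cork pad, 46 mm square, marks its floor. Axes as the bin's
- jar_red_mid (a point): Small amber glass spice jar with a red lid, 42 mm across, 80 mm high, about 0.12 kg, standing upright on the table at the start; point at its centre, 40 mm above its underside; z along the jar
- jar_green_mid (a point): The same jar with a green lid; at the start it stands in the other pocket, under the cover
- mug: Ceramic mug, 74 mm across, 85 mm high, handle on its own +y side; origin: centre of its underside. To be left alone
- glass_jar: Small empty open green glass jar, 74 mm across, 85 mm high; origin: centre of its underside. To be left alone
- wood_spoon: Wooden spoon, 280 mm long, lying along its own x; origin near its middle, on the table. To be left alone
Not all that is in view belongs to the job. Leave any turquoise look-alike of the part that bears jar_red_mid alone.

How it is judged:
By the outcome, as a careful person would: the job done as asked, in the order asked, and still so for the second after the job is handed in, with the robot touching nothing.
It also fails if it takes over 72 s, if anything falls off the work surface, if the arm or the gripper's body presses on something with over 40 N, if the wrist force passes 120 N, or if a joint passes its speed limit or range.

ROBOT

A 6-joint arm with a two-finger parallel gripper is mounted at the origin on the work surface. World frame = base frame: x ahead of the robot, y to its left, z up, the work surface at z = 0. Lengths are in m, angles in rad, forces in N, time in s.
With the tool pointing down it reaches from about 0.275 to 0.775 m from the base axis. Payload 14.6 kg.
Tool frame: the origin (TCP) lies at the very end of the fingers, on their centre line; the grasp point (between the pads) lies 19 mm behind it; x points along the fingers, z is the direction in which the jaws open and shut, and the axes are right-handed (so a half turn about x gives the same grasp; the last joint's range is limited). The gripper opens to 85 mm and grips with 20 to 120 N. Pads are 22 mm wide; open, the fingers measure 114 mm over their backs; the gripper's body (76 mm by 85 mm) begins 54 mm behind the grasp point. The pads swing forward as they close: fully open they stand 13 mm farther back than shut.
Start: joints at [-1.463, 0.263, -0.048, 1.259, 0, 1.415], TCP at [0.136, -0.507, 0.231] pointing down, gripper open.
Joint ranges: [-2.65, 2.65], [-0.89, 1.7], [-1.18, 1.37], [-2.13, 2.11], [-1.35, 1.29], [-3.14, 3.14]. Speed limits (rad/s): [1.89, 1.89, 2.57, 2.79, 3.14, 3.14].

INTERFACE

Orientations are given as a unit quaternion [x, y, z, w].
In Python, from plant import arm, optics gives the robot as it stands.
- The arm moves only by the tool apply_moves, never from a script. Its argument "deltas" is a list that holds one entry, the list of rows, each a list of 5 numbers: the closure, from 0 (fully open) to 1 (shut), then the shift along the tool's x, y, z in m, then the turn about the tool's x in rad. A call has 1 to 20 rows; each row shifts and turns the commanded pose from where the row before left it, along the tool's axes as they then stand; what a row does not reach is not made up. A row lasts 1/12 s, in which the tool goes at most 41.7 mm and 7.16 degrees, less where a joint would pass 70% of its speed; a pose out of reach is approached as far as the arm can. A call with a gripper value outside its range is refused whole. The fingers move at their own pace and stop on an object; "force" is the grip in N (left out, the last holds). Time passes only in rows, so rows that do not move let the fingers close. It gives the time, the measured TCP pose, the force and the opening at its end, in the units of the state.
- arm.observe(): the state, without advancing time (a new reading comes with each control period).
- optics.camera(name): name is "scene" or "top" or "wrist"; returns the picture (480x640x3 uint8, red, green, blue); there is no depth.
- optics.camera_model(name): a dict with "fov_y" (degrees; the focal length in pixels is half the picture's height over the tangent of half this angle, whatever the lens; pixels are square), "cx", "cy" (the principal point, pixels), "R" (3x3) and "t" (3): a world point X has camera coordinates R X + t. Camera axes: x right, y down, z forward; pixel columns grow to the right and rows downward; lengths in m; the calibration is good to about 2 mm. The wrist camera is an equidistant fisheye: a pixel r from the principal point sees the ray r / f radians off the axis. A picture is of the moment at which its call begins: read the wrist's pose just before it. camera_model takes no time and is no camera call; for the wrist camera it gives the pose at the moment of the call.
- arm.job_done(): hands the job in, once; it reports no verdict.
The state is a dict: "clock": time; "joints": joint angles; "joint_vel": joint speeds; "joint_efforts": joint torques, N m; "position": TCP position; "tcp_rot": TCP orientation; "contact_force": force on the tool from outside, world axes, zero at the start; "torque": the same for the moment, N m; "width": opening from 0.0 (shut) to 1.0 (fully open).
Only numpy, scipy, OpenCV 4.12 (cv2) and the standard library are available. Lean on these libraries where they do the work, as an engineer would, in place of code of your own. Each camera call takes 0.05 s, during which the arm holds its last target.

## Working session

There is one attempt and no reset: what is moved stays moved. The work goes in short steps, Python scripts to look and compute and a tool call to move; the robot and the scene stay as the last step left them, time stands still between calls to the robot, and variables do not carry over. Pictures are saved under pics/ and viewed, and the job is handed in when it is done.

Besides the shell and the picture viewer there is one more tool, called after "Request:" in YAML: its name, and indented under it one key for each argument. apply_moves: Moves the arm, as the interface text tells. Its arguments: {"type":"object","properties":{"deltas":{"type":"array","items":{"type":"array","items":{"type":"array","items":{"type":"number"}}}},"force":{"type":"number"}},"required":["deltas"]}

```bash
ls -la; mkdir -p pics
python3 - <<'E'
from plant import arm, optics
import cv2
s=arm.observe(); print(s)
for n in("scene","top","wrist"):
    m=optics.camera_model(n); print(n,m)
    cv2.imwrite(f"pics/{n}0.png",cv2.cvtColor(optics.camera(n),cv2.COLOR_RGB2BGR))
E
```

```text
total 12
drwxr-xr-x  3 agent agent 4096 Dec  6 20:27 .
drwxr-xr-x 23 root  root  4096 Dec  6 20:27 ..
drwxr-xr-x  2 agent agent 4096 Dec  6 20:27 pics
{'clock': 0.0, 'joints': array([-1.46331069e+00,  2.63517029e-01, -4.89184792e-02,  1.25938802e+00,
       -7.92102394e-06,  1.41549148e+00]), 'joint_vel': array([ 0.00081759, -0.00098361, -0.0009211 ,  0.00093561,  0.00249369,
       -0.00148288]), 'joint_efforts': array([ 1.39837517e-03, -6.37622738e+01,  3.84559643e+01,  1.37250888e-02,
       -6.20193100e-05,  1.26761211e-05]), 'position': array([ 0.13634438, -0.50671521,  0.23083492]), 'tcp_rot': array([ 0.43044216,  0.56145131, -0.4299203 ,  0.56094608]), 'contact_force': array([-0.85337595,  0.33818537, -0.38278863]), 'torque': array([ 0.0377551 ,  0.00948758, -0.00996659]), 'width': 1.0028590740349874}
scene {'fov_y': 43.413626687417675, 'cx': 331.92631381376316, 'cy': 238.16614828812567, 'R': array([[-0.89578691, -0.44440473,  0.00838164],
       [-0.42537224,  0.85164819, -0.30619244],
       [ 0.12893516, -0.27784849, -0.95193274]]), 't': array([0.46826319, 0.22922472, 1.42107111])}
top {'fov_y': 45.64923245886033, 'cx': 320.6276001456094, 'cy': 244.7531364292868, 'R': array([[-0.02893873, -0.99955043, -0.0078409 ],
       [-0.99716665,  0.02941283, -0.06923547],
       [ 0.06943497,  0.0058151 , -0.99756953]]), 't': array([0.02139503, 0.53345093, 1.3307296 ])}
wrist {'fov_y': 65.70646984690485, 'cx': 325.307127428371, 'cy': 245.3688954450765, 'R': array([[ 2.59516289e-01, -9.65738662e-01, -3.64804737e-04],
       [-9.22626888e-01, -2.48042728e-01,  2.95354753e-01],
       [-2.85325991e-01, -7.63127908e-02, -9.55387584e-01]]), 't': array([-0.52509213, -0.03837476,  0.37841487])}
```

View pics/scene0.png

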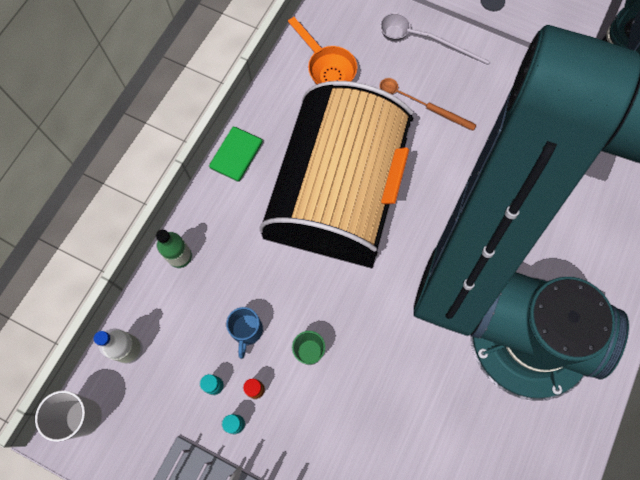

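View pics/top0.png

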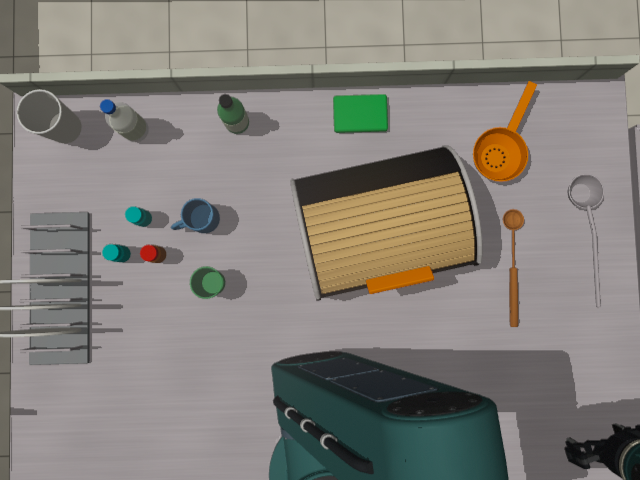

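View pics/wrist0.png

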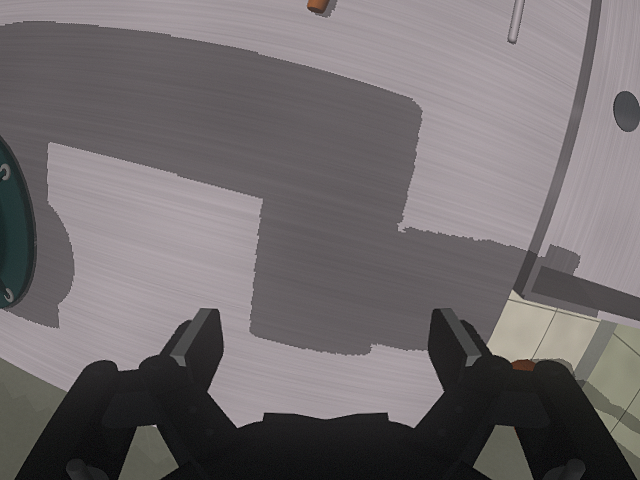

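The top view shows the red lid at (151,254), with two turquoise look-alikes at (116,253) and (136,215). The mug is at (200,215) and the open green glass jar at (208,282). The bin is centred near (390,225), with its orange lip at about (400,280). I'll enlarge the crops to check.

Run:
```python
import cv2,numpy as np
t=cv2.imread('pics/top0.png');s=cv2.imread('pics/scene0.png')
cv2.imwrite('pics/c1.png',cv2.resize(t[190:310,90:250],None,fx=5,fy=5,interpolation=cv2.INTER_CUBIC))
cv2.imwrite('pics/c2.png',cv2.resize(t[140:305,280:490],None,fx=3.6,fy=3.6,interpolation=cv2.INTER_CUBIC))
cv2.imwrite('pics/c3.png',cv2.resize(s[70:280,250:430],None,fx=2.8,fy=2.8,interpolation=cv2.INTER_CUBIC))
```

```text
(no output)
```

View pics/c1.png

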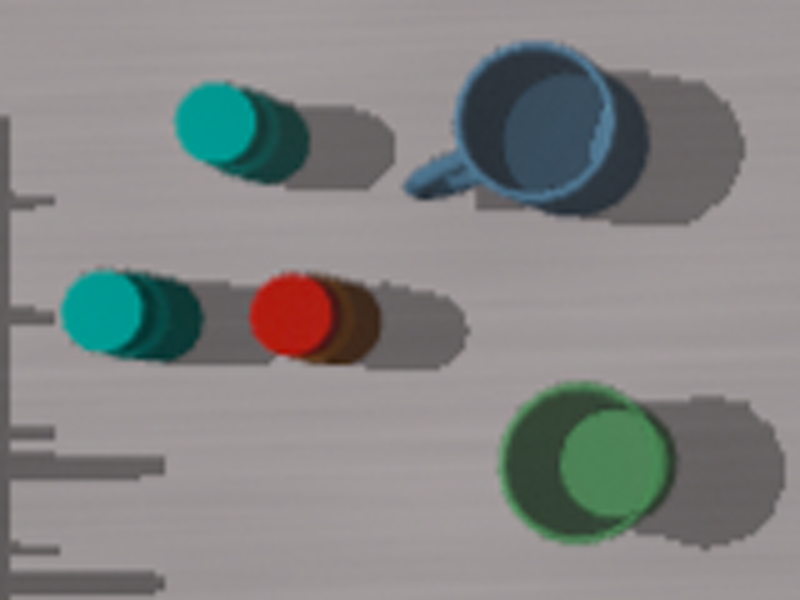

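View pics/c2.png

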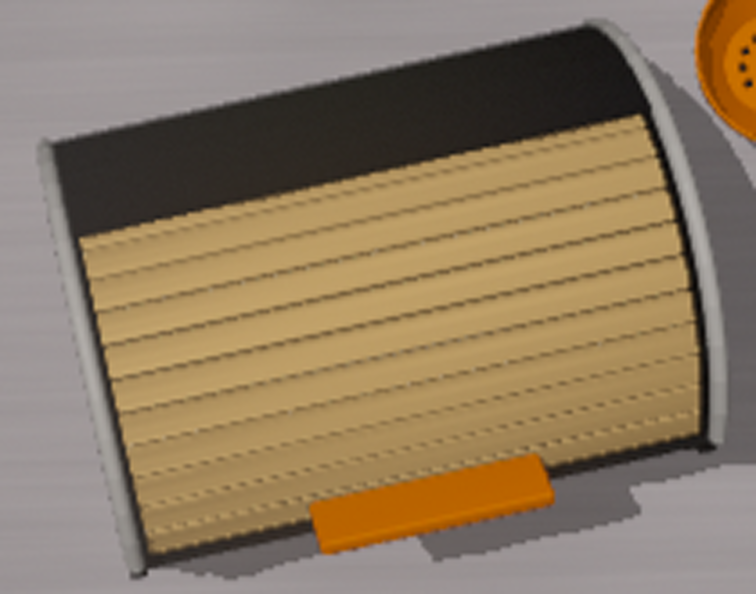

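View pics/c3.png

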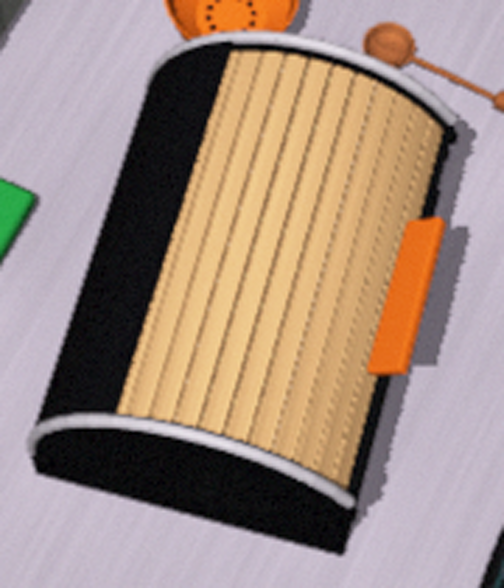

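The red lid is unique at top pixel (151,254): it sits on an amber jar body, and its neighbours are turquoise. The cover looks shut or nearly so. Next I'll measure.

```bash
cat > h.py <<'E'
import numpy as np,cv2
from scipy.spatial.transform import Rotation as Ro
from plant import arm, optics
def ray(n,uv,m=None):
    m=m or optics.camera_model(n); R=np.array(m['R']);t=np.array(m['t'])
    f=240/np.tan(np.radians(m['fov_y']/2)); x=(uv[0]-m['cx'])/f;y=(uv[1]-m['cy'])/f
    if n=='wrist':
        r=np.hypot(x,y); d=np.array([x/r*np.sin(r),y/r*np.sin(r),np.cos(r)]) if r>0 else np.array([0,0,1.])
    else: d=np.array([x,y,1.])
    d=R.T@d; return -R.T@t, d/np.linalg.norm(d)
def plane(n,uv,z,m=None):
    o,d=ray(n,uv,m); return o+d*(z-o[2])/d[2]
def tri(rays):
    A=np.zeros((3,3));b=np.zeros(3)
    for o,d in rays:
        P=np.eye(3)-np.outer(d,d);A+=P;b+=P@o
    X=np.linalg.solve(A,b); return X,[np.linalg.norm((np.eye(3)-np.outer(d,d))@(X-o)) for o,d in rays]
def proj(n,X,m=None):
    m=m or optics.camera_model(n); c=np.array(m['R'])@X+np.array(m['t']);f=240/np.tan(np.radians(m['fov_y']/2))
    if n=='wrist':
        th=np.arctan2(np.hypot(c[0],c[1]),c[2]); r=np.hypot(c[0],c[1]); return np.array([m['cx']+f*th*c[0]/r,m['cy']+f*th*c[1]/r])
    return np.array([m['cx']+f*c[0]/c[2],m['cy']+f*c[1]/c[2]])
def mask(img,lo,hi):
    return cv2.inRange(cv2.cvtColor(img,cv2.COLOR_BGR2HSV),lo,hi)
E
python3 - <<'E'
from h import *
np.set_printoptions(precision=4,suppress=True)
im={n:cv2.imread(f'pics/{n}0.png') for n in('top','scene')}
uv={}
for n in im:
    k=mask(im[n],(0,200,120),(5,255,255)); 
    if n=='top': k[:, :140]=0
    num,l,st,ce=cv2.connectedComponentsWithStats(k)
    i=1+np.argmax(st[1:,4]); uv[n]=ce[i]; print(n,ce[i],st[i])
    print(plane(n,ce[i],0.08))
print('red lid tri',tri([ray(n,uv[n]) for n in uv]))
for n in im:
    k=mask(im[n],(8,200,120),(16,255,255)); num,l,st,ce=cv2.connectedComponentsWithStats(k)
    for i in range(1,num):
        if st[i,4]>200:
            c=np.argwhere(l==i)[:,::-1].astype(np.int32); print(n,st[i],cv2.approxPolyDP(cv2.convexHull(c),2,True)[:,0].tolist())
P={}
for nm,a,b in [('hoodR',(457.8,171.9),(331.4,86.8)),('hoodL',(302.2,205.8),(292.1,217.1)),('cheekR',(478,263.9),(411,116)),('cheekL',(317.8,299.2),(375.7,250))]:
    P[nm]=tri([ray('top',a),ray('scene',b)]); print(nm,P[nm])
E
```

```text
top [148.0725 252.6477] [140 245  16  16 193]
[0.5232 0.396  0.08  ]
scene [252.0513 387.3034] [244 379  17  18 234]
[0.5191 0.3969 0.08  ]
red lid tri (array([0.5217, 0.3973, 0.0743]), [np.float64(0.0018857457845599915), np.float64(0.0018857457845599483)])
top [ 473   93   60   88 1665] [[532, 93], [523, 169], [507, 180], [488, 178], [476, 165], [473, 154], [475, 143], [482, 134]]
top [366 266  68  28 887] [[433, 276], [430, 280], [372, 293], [369, 292], [366, 282], [368, 279], [426, 266], [430, 268]]
scene [ 288   17   69   67 1644] [[353, 77], [350, 80], [317, 83], [288, 20], [293, 17], [352, 55], [356, 66]]
scene [381 147  28  57 749] [[407, 148], [395, 200], [384, 203], [381, 201], [395, 150]]
hoodR (array([ 0.6672, -0.2862,  0.1832]), [np.float64(0.0005920134968698769), np.float64(0.0005920134968698323)])
hoodL (array([0.6039, 0.0407, 0.1755]), [np.float64(0.0021787296844141928), np.float64(0.002178729684414013)])
cheekR (array([ 0.4757, -0.336 ,  0.1201]), [np.float64(0.0008038969421851212), np.float64(0.0008038969421851694)])
cheekL (array([0.4085, 0.0145, 0.1357]), [np.float64(0.00030558091346873654), np.float64(0.000305580913468686)])
```

Run:
```python
from h import *
from scipy.optimize import least_squares
np.set_printoptions(precision=4,suppress=True)
def bp(p,b):
    x,y,a=p; c,s=np.cos(a),np.sin(a); return np.array([x+c*b[0]-s*b[1],y+s*b[0]+c*b[1],b[2]])
def lip(q,r,t,y):
    a=np.radians(37.5)+q; return (-r*np.cos(a)+t*np.sin(a), y, .055+r*np.sin(a)+t*np.cos(a))
M={n:optics.camera_model(n) for n in('top','scene')}
hx,hz=.151*np.sin(np.radians(28)),.055+.151*np.cos(np.radians(28))
def res(v):
    p=v[:3];q=v[3];r=[]
    for n,b,uv in [('top',(hx,-.172,hz),(457.8,171.9)),('scene',(hx,-.172,hz),(331.4,86.8)),('top',(hx,.172,hz),(302.2,205.8)),('scene',(hx,.172,hz),(292.1,217.1)),
      ('top',lip(q,.178,-.006,-.07),(433.5,277.5)),('top',lip(q,.178,-.006,.07),(371,293.5)),
      ('scene',lip(q,.178,-.006,-.07),(408,148)),('scene',lip(q,.178,-.006,.07),(395.5,203))]:
        r+=list(proj(n,bp(p,b),M[n])-uv)
    return np.array(r)
s=least_squares(res,[.566,-.136,.19,0.02]); print(s.x,np.degrees(s.x[2]),s.cost); print(res(s.x).reshape(-1,2))
```

```text
[ 0.5649 -0.1355  0.1992  0.072 ] 11.413364554915146 19.94388564394285
[[ 2.3029 -1.4102]
 [ 0.5068 -2.62  ]
 [-3.0426  1.9603]
 [-1.218   0.9224]
 [ 1.1361  1.6034]
 [-1.5615  0.7985]
 [-0.0337 -0.7414]
 [-1.4376 -0.6966]]
```

```bash
cat >> h.py <<'E'
BX,BY,BA=0.565,-0.1355,0.196
def b2w(b):
    c,s=np.cos(BA),np.sin(BA); return np.array([BX+c*b[0]-s*b[1],BY+s*b[0]+c*b[1],b[2]])
def w2b(w):
    c,s=np.cos(BA),np.sin(BA); d=np.array(w[:2])-[BX,BY]; return np.array([c*d[0]+s*d[1],-s*d[0]+c*d[1],w[2]])
def lipb(q,r,t,y=0):
    a=np.radians(37.5)+q; return np.array([-r*np.cos(a)+t*np.sin(a), y, .055+r*np.sin(a)+t*np.cos(a)])
def st():
    s=arm.observe(); R=Ro.from_quat(s['tcp_rot']).as_matrix()
    return s,np.array(s['position']),R,np.degrees(np.arctan2(R[1,2],R[0,2]))
def todelta(target,turn=0,p=None,yaw=None):
    """total delta in tool axes after turn (deg) about tool x"""
    s,pp,R,y=st()
    return R.T@(np.array(target)-pp)
E
python3 - <<'E'
from h import *
np.set_printoptions(precision=4,suppress=True)
s,p,R,y=st(); print(p,y);print(R)
t=b2w([-.185,0,.150]);print('front start',t, todelta(t), R.T@np.array([0,0,1]))
for q in np.radians([2,10,20,30,45,60,75]):
    print(np.degrees(q),'edge',lipb(q,.178,-.006),'root',lipb(q,.146,-.006))
E
```

```text
[ 0.1364 -0.5068  0.2309] -74.94292377430901
[[-0.0001  0.9657  0.2598]
 [ 0.0008  0.2598 -0.9657]
 [-1.      0.0001 -0.0008]]
front start [ 0.3835 -0.1715  0.15  ] [ 0.0812  0.3258 -0.2595] [-1.      0.0001 -0.0008]
2.0 edge [-0.1412  0.      0.1636] root [-0.1165  0.      0.1432]
10.0 edge [-0.1247  0.      0.1822] root [-0.1031  0.      0.1586]
20.0 edge [-0.1007  0.      0.2019] root [-0.0835  0.      0.1749]
29.999999999999996 edge [-0.0737  0.      0.2172] root [-0.0614  0.      0.1876]
45.0 edge [-0.0292  0.      0.2307] root [-0.025  0.     0.199]
59.99999999999999 edge [0.0173 0.     0.2323] root [0.0131 0.     0.2005]
75.0 edge [0.0626 0.     0.2217] root [0.0503 0.     0.1922]
```

Run:
```python
from h import *
np.set_printoptions(precision=4,suppress=True)
s,p,R,y=st(); b=w2b(p); print(b, np.array([-.20,0,.15])-b)
```

```text
[-0.4927 -0.2807  0.2309] [ 0.2927  0.2807 -0.0809]
```

Request:
apply_moves:
  deltas:
    - [[1, 0, 0, 0, 0.066], [1, 0.006, 0.027, -0.0255, 0], [1, 0.006, 0.027, -0.0255, 0], [1, 0.006, 0.027, -0.0255, 0], [1, 0.006, 0.027, -0.0255, 0], [1, 0.006, 0.027, -0.0255, 0], [1, 0.006, 0.027, -0.0255, 0], [1, 0.006, 0.027, -0.0255, 0], [1, 0.006, 0.027, -0.0255, 0], [1, 0.006, 0.027, -0.0255, 0], [1, 0.006, 0.027, -0.0255, 0], [1, 0.006, 0.022, -0.0255, 0], [1, 0, 0, 0, 0]]

```text
clock: 1.23
position: [0.3691, -0.1702, 0.1643]
tcp_rot: [0.448, 0.548, -0.447, 0.547]
contact_force: [0.5, -0.8, 0.5]
width: 0.001
```

Run:
```python
from h import *
np.set_printoptions(precision=4,suppress=True)
s,p,R,y=st(); print(s['clock'],w2b(p),y,s['width'],s['contact_force'],s['joints'])
for n in('wrist','scene'):
    cv2.imwrite(f"pics/{n}1.png",cv2.cvtColor(optics.camera(n),cv2.COLOR_RGB2BGR))
```

```text
1.2333 [-0.1989  0.0041  0.1643] -78.44607366132867 0.0008941129274493595 [ 0.4702 -0.83    0.4526] [-0.634   0.0981 -0.4494  1.0251  0.0012  2.3059]
```

View pics/wrist1.png

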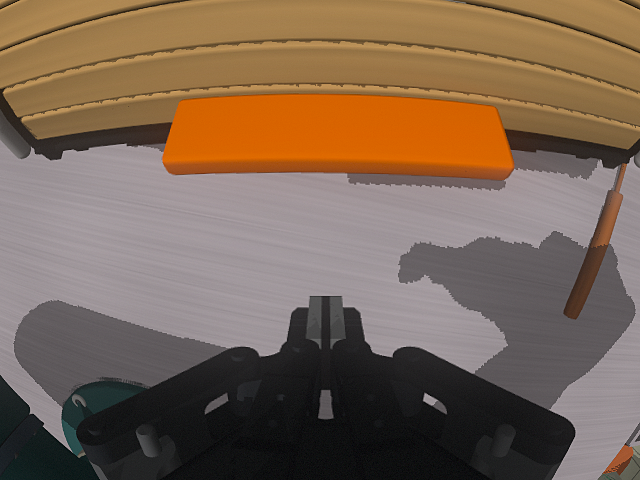

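The wrist view shows the lip's lower front corners at about (165,173) and (512,178). I'll use its known 140 mm length to refine the pose.

Run:
```python
from h import *
np.set_printoptions(precision=4,suppress=True)
for z in (.15,.155,.16,.165,.17):
    a=plane('wrist',(164,174),z);b=plane('wrist',(513,179),z)
    print(z,w2b(a),w2b(b),np.linalg.norm(a-b),np.degrees(np.arctan2(*(a-b)[:2]*[-1,1])))
# front wall outer corner / cheek 
for z in (.128,.14):
    print(w2b(plane('wrist',(30,155),z)),w2b(plane('wrist',(612,163),z)))
```

```text
0.15 [-0.1408  0.0731  0.15  ] [-0.1417 -0.086   0.15  ] 0.15905730958248135 10.887819147921592
0.155 [-0.1403  0.0708  0.155 ] [-0.1412 -0.0832  0.155 ] 0.1539863461071919 10.88781914792159
0.16 [-0.1398  0.0685  0.16  ] [-0.1407 -0.0805  0.16  ] 0.14891538263190235 10.887819147921617
0.165 [-0.1393  0.0661  0.165 ] [-0.1402 -0.0777  0.165 ] 0.14384441915661283 10.887819147921595
0.17 [-0.1388  0.0638  0.17  ] [-0.1397 -0.0749  0.17  ] 0.13877345568132335 10.887819147921595
[-0.1244  0.179   0.128 ] [-0.1288 -0.1705  0.128 ]
[-0.1245  0.1671  0.14  ] [-0.1286 -0.159   0.14  ]
```

Request:
apply_moves:
  deltas:
    - [[1, 0.007, 0.017, 0, 0], [1, 0.007, 0.017, 0, 0], [1, 0, 0.008, 0, 0], [1, 0, 0.007, 0, 0], [1, -0.008, 0.007, 0, 0], [1, -0.008, 0.007, 0, 0], [1, -0.01, 0.012, 0, 0], [1, -0.01, 0.012, 0, 0], [1, -0.007, 0.0135, 0, 0], [1, -0.007, 0.0135, 0, 0], [1, 0, 0, 0, 0]]

```text
clock: 2.25
position: [0.4811, -0.1534, 0.2028]
tcp_rot: [0.449, 0.546, -0.449, 0.547]
contact_force: [-0.0, -0.2, 0.0]
width: 0.003
```

Run:
```python
from h import *
np.set_printoptions(precision=4,suppress=True)
s,p,R,y=st(); print(s['clock'],w2b(p),y,s['width'],s['contact_force'],s['joints'])
for n in('wrist','scene'):
    cv2.imwrite(f"pics/{n}2.png",cv2.cvtColor(optics.camera(n),cv2.COLOR_RGB2BGR))
```

```text
2.25 [-0.0858 -0.0012  0.2028] -78.74890311940817 0.002655543535538593 [-0.0208 -0.1813  0.044 ] [-0.47    0.2383 -0.1611  1.1695 -0.0003  2.4752]
```

View pics/wrist2.png

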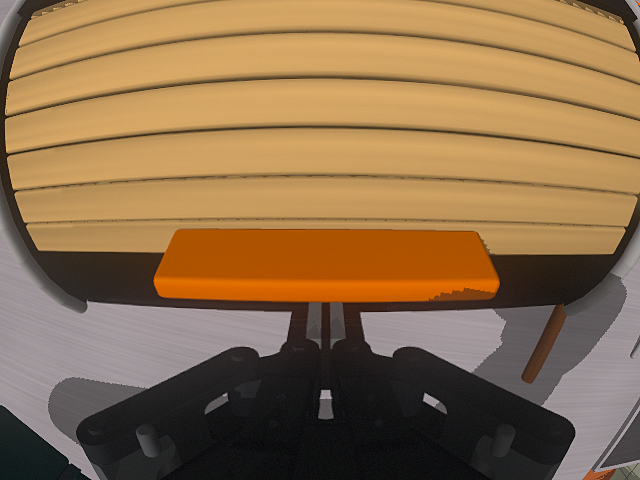

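View pics/scene2.png

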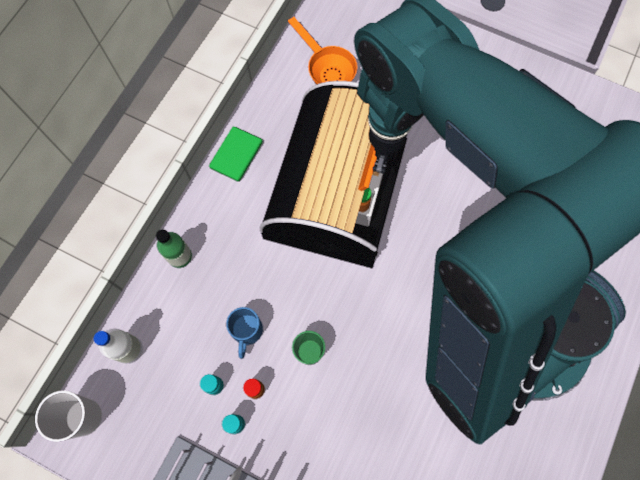

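The cover is rolling open with the fingertips behind the lip, and a green lid shows at scene pixel (368,195). I'll keep pushing.

Request:
apply_moves:
  deltas:
    - [[1, -0.0035, 0.011, 0, 0], [1, -0.0035, 0.011, 0, 0], [1, -0.0035, 0.011, 0, 0], [1, -0.0035, 0.011, 0, 0], [1, 0, 0.011, 0, 0], [1, 0, 0.011, 0, 0], [1, 0, 0.011, 0, 0], [1, 0, 0.011, 0, 0], [1, 0.002, 0.01, 0, 0], [1, 0.002, 0.01, 0, 0], [1, 0.002, 0.01, 0, 0], [1, 0.002, 0.008, 0, 0], [1, 0, 0, 0, 0]]

```text
clock: 3.43
position: [0.6044, -0.1275, 0.2063]
tcp_rot: [0.448, 0.547, -0.448, 0.547]
contact_force: [0.6, 0.7, 0.1]
width: 0.001
```

Run:
```python
from h import *
np.set_printoptions(precision=4,suppress=True)
s,p,R,y=st(); print(s['clock'],w2b(p),y,s['width'],s['contact_force'],s['joints'])
for n in('wrist',):
    cv2.imwrite(f"pics/{n}3.png",cv2.cvtColor(optics.camera(n),cv2.COLOR_RGB2BGR))
```

```text
3.4333 [0.0402 0.0002 0.2063] -78.69546755703544 0.001149729783434725 [0.6025 0.665  0.0716] [-0.34    0.4325  0.1443  1.2832  0.0005  2.6043]
```

View pics/wrist3.png

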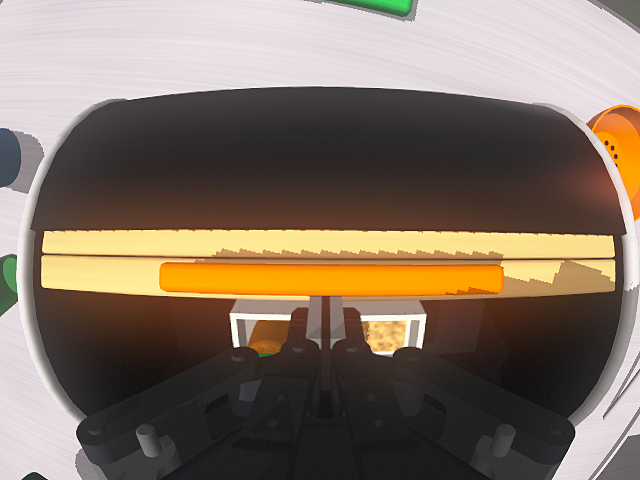

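The cork pad is in the right (bin −y) pocket at wrist (385,335), so that one is free. The green jar is in the left pocket. I'll push gently on to the open stop.

Request:
apply_moves:
  deltas:
    - [[1, 0.001, 0.005, 0, 0], [1, 0.001, 0.005, 0, 0], [1, 0, 0.001, 0, 0]]

```text
clock: 3.73
position: [0.612, -0.126, 0.2054]
tcp_rot: [0.447, 0.548, -0.45, 0.546]
contact_force: [-22.5, -4.2, 10.7]
width: 0.001
```

Request:
apply_moves:
  deltas:
    - [[1, 0, 0.003, 0, 0], [1, 0, 0.0, 0, 0]]

```text
clock: 3.9
position: [0.6123, -0.1259, 0.2054]
tcp_rot: [0.446, 0.548, -0.452, 0.544]
contact_force: [-34.9, -7.3, 16.9]
width: -0.002
```

The force rose sharply to 35 N, so the cover is at its open stop. I'll back off, lift and look down into the tray.

Request:
apply_moves:
  deltas:
    - [[1, 0, -0.015, 0, 0], [1, -0.012, -0.03, 0, 0], [0.5, -0.035, -0.02, 0, 0], [0.5, -0.035, -0.02, 0, 0], [0.5, -0.035, -0.02, 0, 0], [0.5, 0, -0.04, 0, 0], [0.5, 0, -0.04, 0, 0], [0.5, 0, -0.03, 0, 0], [0.5, 0, 0, 0, 0]]

```text
clock: 4.65
position: [0.4025, -0.1673, 0.3235]
tcp_rot: [0.449, 0.546, -0.449, 0.547]
contact_force: [0.1, -0.4, 1.2]
width: 0.501
```

Run:
```python
from h import *
np.set_printoptions(precision=4,suppress=True)
s,p,R,y=st(); print(s['clock'],p,w2b(p),y,s['width'],s['contact_force'],s['joints'])
m=optics.camera_model('wrist')
np.save('wm4.npy',np.array([m],dtype=object),allow_pickle=True)
for n in('wrist','top'):
    cv2.imwrite(f"pics/{n}4.png",cv2.cvtColor(optics.camera(n),cv2.COLOR_RGB2BGR))
```

```text
4.65 [ 0.4025 -0.1673  0.3235] [-0.1656  0.0005  0.3235] -78.82955803985777 0.5007232472006992 [ 0.0629 -0.3519  1.2326] [-0.5811  0.0939 -0.0161  1.4591 -0.0004  2.3656]
```

View pics/wrist4.png

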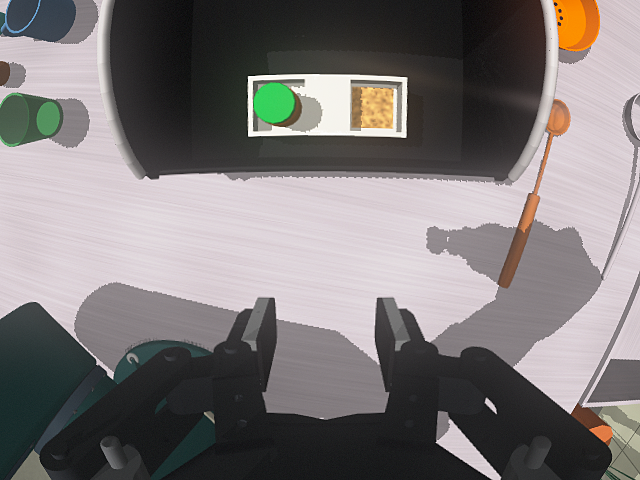

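View pics/top4.png

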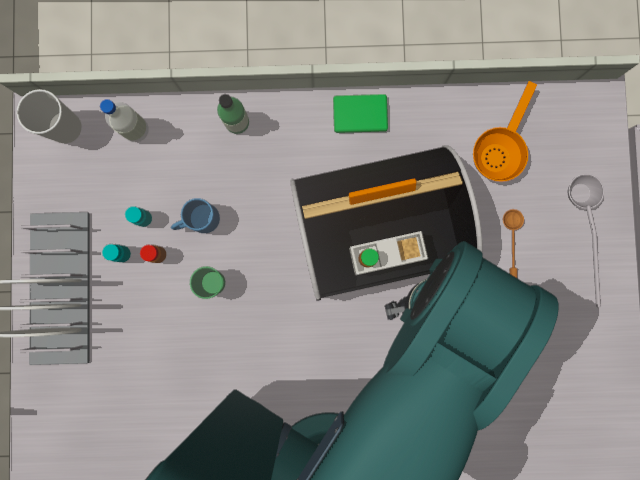

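Both views show the green jar in the left pocket and the cork pad in the right one (wrist (378,108), top (411,248)). Next I'll measure the tray rim.

Run:
```python
from h import *
np.set_printoptions(precision=4,suppress=True)
wm=np.load('wm4.npy',allow_pickle=True)[0]; tm=optics.camera_model('top')
w=cv2.imread('pics/wrist4.png');t=cv2.imread('pics/top4.png')
for n,im,m,box in(('wrist',w,wm,(230,60,430,155)),('top',t,tm,(340,225,435,280))):
    k=np.zeros(im.shape[:2],np.uint8); x0,y0,x1,y1=box
    k[y0:y1,x0:x1]=((im[y0:y1,x0:x1].min(2)>(150 if n=='wrist' else 120)) )*255
    num,l,stt,ce=cv2.connectedComponentsWithStats(k); i=1+np.argmax(stt[1:,4])
    c=np.argwhere(l==i)[:,::-1].astype(np.int32); h=cv2.convexHull(c); r=cv2.minAreaRect(h); bx=cv2.boxPoints(r)
    print(n,stt[i],cv2.approxPolyDP(h,3,True)[:,0].tolist())
    P=np.array([plane(n,q,.08,m) for q in bx]); print(bx.tolist());print(P,P.mean(0)); 
    print('cen',w2b(P.mean(0)))
cv2.imwrite('pics/c4.png',cv2.resize(w[60:150,230:425],None,fx=4,fy=4,interpolation=cv2.INTER_CUBIC))
cv2.imwrite('pics/c5.png',cv2.resize(t[165:285,290:480],None,fx=4,fy=4,interpolation=cv2.INTER_CUBIC))
```

```text
wrist [ 248   74  160   64 5297] [[407, 78], [405, 137], [248, 136], [248, 76], [341, 74]]
[[247.6078643798828, 135.9974365234375], [248.0170440673828, 73.39225769042969], [407.02337646484375, 74.4315185546875], [406.61419677734375, 137.0366973876953]]
[[ 0.4603 -0.0748  0.08  ]
 [ 0.5257 -0.063   0.08  ]
 [ 0.5566 -0.2237  0.08  ]
 [ 0.4913 -0.2368  0.08  ]] [ 0.5085 -0.1496  0.08  ]
cen [-0.0582 -0.0028  0.08  ]
top [ 350  231   78   44 1337] [[427, 257], [356, 274], [350, 247], [420, 231]]
[[349.38922119140625, 246.40536499023438], [421.036865234375, 230.3648681640625], [427.33087158203125, 258.4781494140625], [355.6832275390625, 274.5186462402344]]
[[ 0.5239 -0.0593  0.08  ]
 [ 0.5555 -0.2222  0.08  ]
 [ 0.4915 -0.2338  0.08  ]
 [ 0.4602 -0.0714  0.08  ]] [ 0.5078 -0.1467  0.08  ]
cen [-0.0583  0.0002  0.08  ]
```

View pics/c4.png

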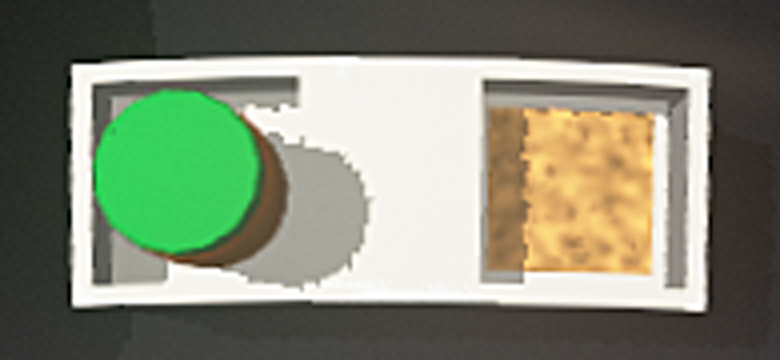

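View pics/c5.png

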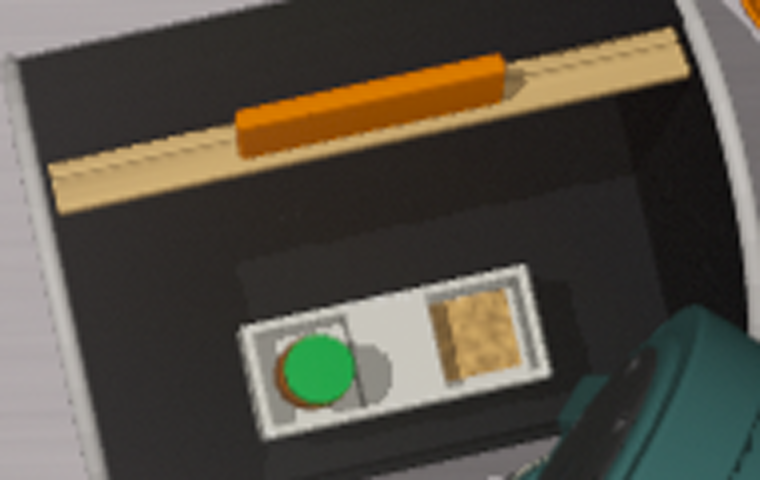

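Tray centre comes out at about (0.508, −0.148) with yaw 10.9°, and the two views agree to 3 mm. That puts the free pocket centre at about (0.5175, −0.197). Next I'll turn and go look at the red jar.

Request:
apply_moves:
  deltas:
    - [[0.25, 0, 0, 0, -0.1249], [0.25, 0, 0, 0, -0.1249], [0.25, 0, 0, 0, -0.1249], [0.25, 0, 0, 0, -0.1249], [0.25, 0, 0, 0, -0.1249], [0.25, 0, 0, 0, -0.1249], [0.25, 0, 0, 0, -0.1249], [0.25, 0, 0, 0, -0.1249], [0.25, 0, 0, 0, -0.1249], [0.25, 0, 0, 0, -0.1249], [0.25, 0, 0, 0, -0.1249]]

```text
clock: 5.67
position: [0.4073, -0.1671, 0.322]
tcp_rot: [-0.002, 0.707, 0.003, 0.707]
contact_force: [0.0, 0.0, -0.2]
width: 0.753
```

Request:
apply_moves:
  deltas:
    - [[0.25, 0.0067, 0.038, 0.0107, 0], [0.25, 0.0067, 0.038, 0.0107, 0], [0.25, 0.0067, 0.038, 0.0107, 0], [0.25, 0.0067, 0.038, 0.0107, 0], [0.25, 0.0067, 0.038, 0.0107, 0], [0.25, 0.0067, 0.038, 0.0107, 0], [0.25, 0.0067, 0.038, 0.0107, 0], [0.25, 0.0067, 0.038, 0.0107, 0], [0.25, 0.0067, 0.038, 0.0107, 0], [0.25, 0.0067, 0.038, 0.0107, 0], [0.25, 0.0067, 0.038, 0.0107, 0], [0.25, 0, 0, 0, 0], [0.25, 0, 0, 0, 0]]

```text
clock: 6.75
position: [0.5242, 0.2533, 0.2471]
tcp_rot: [-0.001, 0.708, 0.001, 0.707]
contact_force: [-0.8, 0.1, 0.3]
width: 0.747
```

Run:
```python
from h import *
np.set_printoptions(precision=4,suppress=True)
s,p,R,y=st(); print(s['clock'],p,y,s['width'],s['joints']); print(R)
m=optics.camera_model('wrist')
im=cv2.cvtColor(optics.camera('wrist'),cv2.COLOR_RGB2BGR);cv2.imwrite("pics/wrist5.png",im)
k=mask(im,(0,180,80),(6,255,255))
num,l,stt,ce=cv2.connectedComponentsWithStats(k)
for i in range(1,num):
    if stt[i,4]>150: print(stt[i],ce[i],plane('wrist',ce[i],.08,m))
```

```text
6.75 [0.5242 0.2533 0.2471] 0.1976708955262178 0.7474308405494411 [0.3102 0.361  0.1396 1.3511 0.0002 1.8775]
[[-0.0017 -0.0035  1.    ]
 [-0.0003  1.      0.0034]
 [-1.     -0.0003 -0.0017]]
[ 302   35   45   42 1480] [324.45    55.4041] [0.5224 0.3943 0.08  ]
```

View pics/wrist5.png

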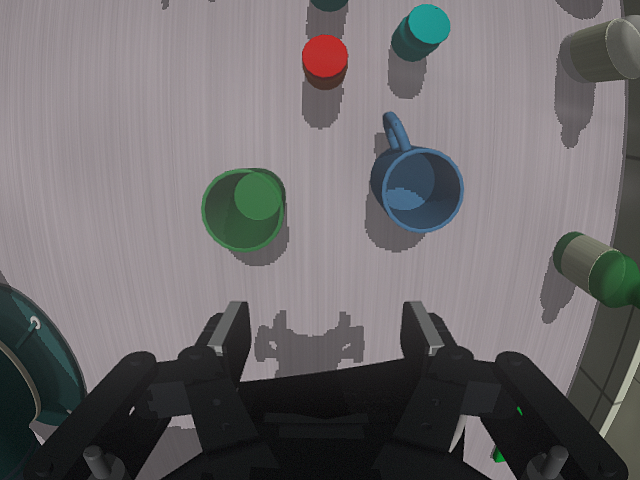

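The red jar is at wrist (325,55), which gives (0.522, 0.395). That matches the other cameras. I'll move over it.

Request:
apply_moves:
  deltas:
    - [[0.25, 0.01, 0.0355, -0.0005, 0], [0.25, 0.01, 0.0355, -0.0005, 0], [0.25, 0.01, 0.0355, -0.0005, 0], [0.25, 0.01, 0.0355, -0.0005, 0], [0.25, 0.01, 0, 0, 0], [0.25, 0, 0, 0, 0], [0.25, 0, 0, 0, 0]]

```text
clock: 7.38
position: [0.522, 0.3919, 0.1987]
tcp_rot: [0.0, 0.707, -0.0, 0.707]
contact_force: [0.4, -0.4, 0.7]
width: 0.75
```

Run:
```python
from h import *
np.set_printoptions(precision=4,suppress=True)
s,p,R,y=st(); print(s['clock'],p,y,s['width'],s['joints'])
im=cv2.cvtColor(optics.camera('wrist'),cv2.COLOR_RGB2BGR);cv2.imwrite("pics/wrist6.png",im)
s,p,R,y=st(); print(s['clock'],p)
```

```text
7.3833 [0.522  0.3919 0.1987] -0.042009825742333744 0.750293869491238 [ 0.5193  0.4979  0.2355  1.3089 -0.0002  2.0908]
7.4333 [0.5223 0.3916 0.1994]
```

View pics/wrist6.png

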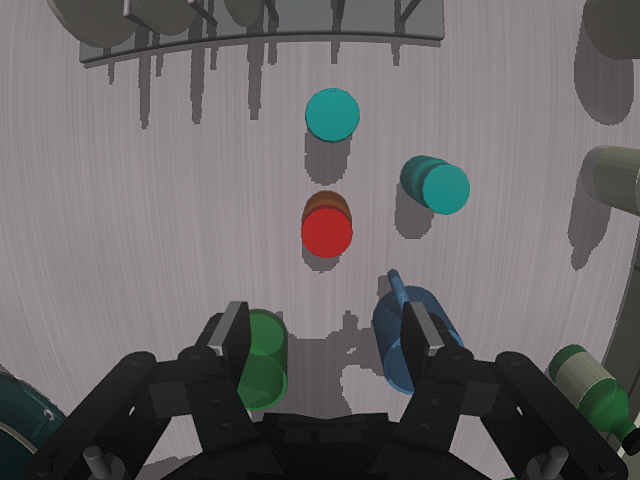

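Run:
```python
from h import *
np.set_printoptions(precision=4,suppress=True)
im=cv2.imread("pics/wrist6.png")
for nm,lo,hi in(('red',(0,180,80),(6,255,255)),('turq',(85,180,120),(92,255,255))):
    num,l,stt,ce=cv2.connectedComponentsWithStats(mask(im,lo,hi))
    for i in range(1,num):
        if stt[i,4]>300: print(nm,stt[i],ce[i],plane('wrist',ce[i],.08))
print(proj('wrist',np.array([.522,.3955,.08])),proj('wrist',np.array([.5222,.3917,.04])))
```

```text
red [ 302  208   50   50 1930] [326.3902 232.4425] [0.5228 0.3955 0.08  ]
turq [ 306   88   53   53 2142] [331.9627 114.1158] [0.5268 0.4804 0.08  ]
turq [ 423  165   47   49 1455] [443.9436 191.7045] [0.6091 0.4267 0.08  ]
[325.2743 232.4691] [325.4871 224.2726]
```

Request:
apply_moves:
  deltas:
    - [[0.25, 0.02, 0.0035, 0.0005, 0], [0.25, 0.025, 0, 0, 0], [0.25, 0.025, 0, 0, 0], [0.25, 0.025, 0, 0, 0], [0.25, 0.025, 0, 0, 0], [0.25, 0.02, 0, 0, 0], [0.25, 0.012, 0, 0, 0], [0.25, 0.005, 0, 0, 0], [0.25, 0, 0, 0, 0]]

```text
clock: 8.18
position: [0.5228, 0.3952, 0.0417]
tcp_rot: [0.0, 0.707, -0.001, 0.707]
contact_force: [0.8, -0.9, 0.0]
width: 0.751
```

Run:
```python
from h import *
np.set_printoptions(precision=4,suppress=True)
im=cv2.cvtColor(optics.camera('wrist'),cv2.COLOR_RGB2BGR);cv2.imwrite("pics/wrist7.png",im)
s,p,R,y=st(); print(s['clock'],p,y,s['contact_force'])
```

```text
8.2333 [0.5231 0.3957 0.0426] -0.07308648609319177 [-0.1734 -0.8101  0.5787]
```

View pics/wrist7.png

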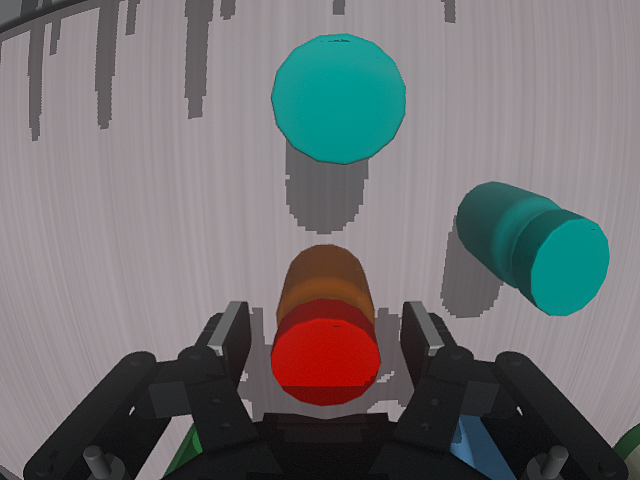

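The red jar is centred between the pads, so I'll close on it.

Request:
apply_moves:
  deltas:
    - [[0.45, 0, 0, 0, 0], [0.6, 0, 0, 0, 0], [1, 0, 0, 0, 0], [1, 0, 0, 0, 0], [1, 0, 0, 0, 0], [1, 0, 0, 0, 0]]
  force: 30

```text
clock: 8.73
position: [0.5231, 0.3966, 0.0431]
tcp_rot: [0.0, 0.706, 0.0, 0.708]
contact_force: [-1.4, -0.3, 7.4]
width: 0.469
```

Request:
apply_moves:
  deltas:
    - [[1, -0.01, 0, 0, 0], [1, -0.02, 0, 0, 0], [1, -0.025, 0, 0, 0], [1, 0, 0, 0, 0], [1, 0, 0, 0, 0]]

```text
clock: 9.15
position: [0.5232, 0.3968, 0.0986]
tcp_rot: [0.001, 0.706, 0.001, 0.708]
contact_force: [-0.2, -0.5, -1.8]
width: 0.462
```

Run:
```python
from h import *
np.set_printoptions(precision=4,suppress=True)
im=cv2.cvtColor(optics.camera('wrist'),cv2.COLOR_RGB2BGR);cv2.imwrite("pics/wrist8.png",im)
s,p,R,y=st(); print(s['clock'],p,y,s['contact_force'],s['width'])
```

```text
9.2 [0.5226 0.3964 0.0973] -0.00596901313558372 [-0.3415  0.1126 -1.9265] 0.4680217952629039
```

View pics/wrist8.png

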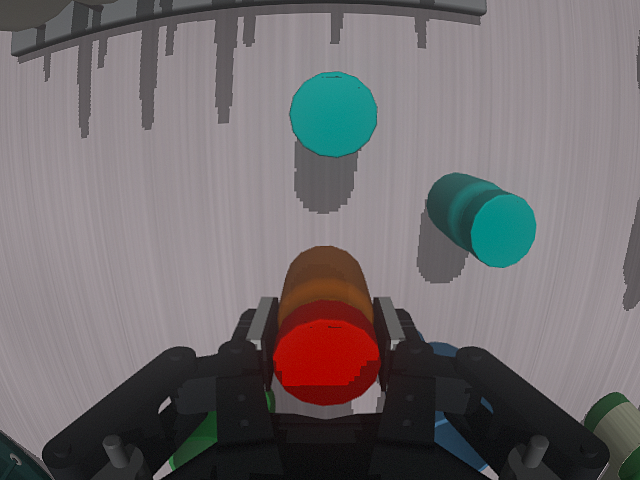

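The jar is held upright with a 39 mm opening and its weight on the gripper. I'll raise it and carry it over the bin.

Request:
apply_moves:
  deltas:
    - [[1, -0.02, 0, 0, 0], [1, -0.036, 0, 0, 0], [1, -0.036, 0, 0, 0], [1, -0.036, 0, 0, 0], [1, -0.036, -0.01, 0, 0], [1, -0.02, -0.025, 0, 0], [1, 0, -0.038, 0, 0], [1, 0, -0.038, 0, 0], [1, 0, -0.038, 0, 0], [1, 0, -0.038, 0, 0], [1, 0, -0.038, 0, 0], [1, 0, -0.038, 0, 0], [1, 0, -0.038, 0, 0], [1, 0, -0.038, 0, 0], [1, 0, -0.038, 0, 0], [1, 0, -0.038, 0, 0], [1, 0, -0.038, 0, 0], [1, 0, -0.038, 0, 0], [1, 0, -0.038, 0, 0], [1, 0, -0.03, 0, 0]]

```text
clock: 10.87
position: [0.5216, -0.1652, 0.2797]
tcp_rot: [0.001, 0.708, -0.0, 0.707]
contact_force: [0.4, -0.7, -1.7]
width: 0.466
```

Request:
apply_moves:
  deltas:
    - [[1, 0, -0.02, -0.003, 0], [1, 0, -0.013, -0.002, 0], [1, 0, 0, 0, 0.115], [1, 0, 0, 0, 0.115], [1, 0, 0, 0, 0.115], [1, 0, 0, 0, 0.115], [1, 0, 0, 0, 0.115], [1, 0, 0, 0, 0.115], [1, 0, 0, 0, 0.115], [1, 0, 0, 0, 0.115], [1, 0, 0, 0, 0.115], [1, 0, 0, 0, 0.115], [1, 0, 0, 0, 0.115], [1, 0, 0, 0, 0.115], [1, 0, 0, 0, 0], [1, 0, 0, 0, 0]]

```text
clock: 12.2
position: [0.5172, -0.1952, 0.2802]
tcp_rot: [0.449, 0.547, -0.449, 0.546]
contact_force: [0.7, 0.4, -2.4]
width: 0.465
```

Run:
```python
from h import *
np.set_printoptions(precision=4,suppress=True)
s,p,R,y=st(); print(s['clock'],p,y,s['contact_force'],s['width'])
m=optics.camera_model('wrist')
im=cv2.cvtColor(optics.camera('wrist'),cv2.COLOR_RGB2BGR);cv2.imwrite("pics/wrist9.png",im)
print('delta to pocket tool', R.T@(np.array([.5175,-.1971,p[2]])-p))
print(proj('wrist',np.array([.5175,-.1971,.08]),m))
```

```text
12.2 [ 0.5172 -0.1952  0.2802] -78.83699500190754 [ 0.6799  0.4057 -2.4424] 0.4645659042283609
delta to pocket tool [-0.     -0.0001  0.0019]
[326.8868 214.0958]
```

View pics/wrist9.png

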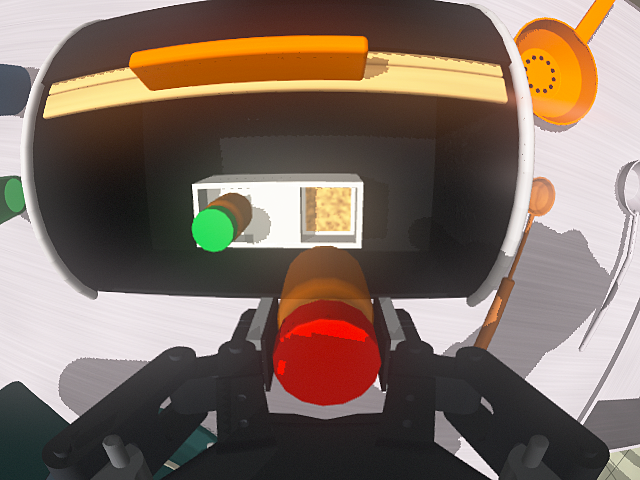

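Run:
```python
import cv2
w=cv2.imread('pics/wrist9.png')
cv2.imwrite('pics/c9.png',cv2.resize(w[165:265,185:375],None,fx=4,fy=4,interpolation=cv2.INTER_CUBIC))
```

```text
(no output)
```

View pics/c9.png

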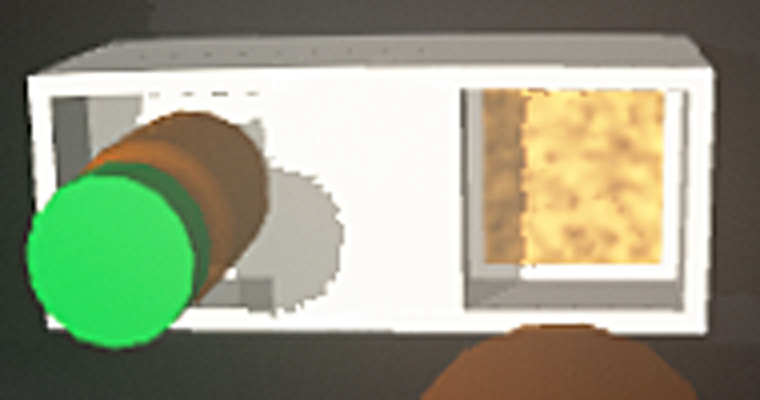

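Run:
```python
from h import *
np.set_printoptions(precision=4,suppress=True)
s,p,R,y=st()
P=np.array([plane('wrist',q,.08) for q in((300.75,187),(356.5,187),(356.5,242.5),(300.75,242.5))])
print(P,P.mean(0),np.linalg.norm(P[0]-P[1]),np.linalg.norm(P[1]-P[2]))
print(p,R.T@(P.mean(0)-p), R.T@(np.array([.5175,-.1971,.08])-p))
```

```text
[[ 0.5382 -0.1684  0.08  ]
 [ 0.5483 -0.2192  0.08  ]
 [ 0.4957 -0.2307  0.08  ]
 [ 0.4853 -0.178   0.08  ]] [ 0.5169 -0.1991  0.08  ] 0.051731471753081945 0.05383903217279924
[ 0.5173 -0.1953  0.2803] [ 0.2003 -0.001   0.0037] [ 0.2003 -0.      0.0019]
```

The pocket centre agrees to about 1–2 mm (offset +3 mm along tool z). I'll correct for that and descend.

Request:
apply_moves:
  deltas:
    - [[1, 0.02, 0, 0.003, 0], [1, 0.03, 0, 0, 0], [1, 0.03, 0, 0, 0], [1, 0.03, 0, 0, 0], [1, 0.025, 0, 0, 0], [1, 0.015, 0, 0, 0], [1, 0.01, 0, 0, 0], [1, 0.005, 0, 0, 0], [1, 0.005, 0, 0, 0], [1, 0, 0, 0, 0]]

```text
clock: 13.08
position: [0.5178, -0.1985, 0.1101]
tcp_rot: [0.45, 0.546, -0.45, 0.545]
contact_force: [0.1, 0.5, -1.1]
width: 0.464
```

Run:
```python
from h import *
np.set_printoptions(precision=4,suppress=True)
s,p,R,y=st(); print(s['clock'],p,y,s['contact_force'],s['width'])
im=cv2.cvtColor(optics.camera('wrist'),cv2.COLOR_RGB2BGR);cv2.imwrite("pics/wrist10.png",im)
```

```text
13.0833 [ 0.5178 -0.1985  0.1101] -78.98936543764714 [ 0.0859  0.5208 -1.0544] 0.4638770897548637
```

View pics/wrist10.png

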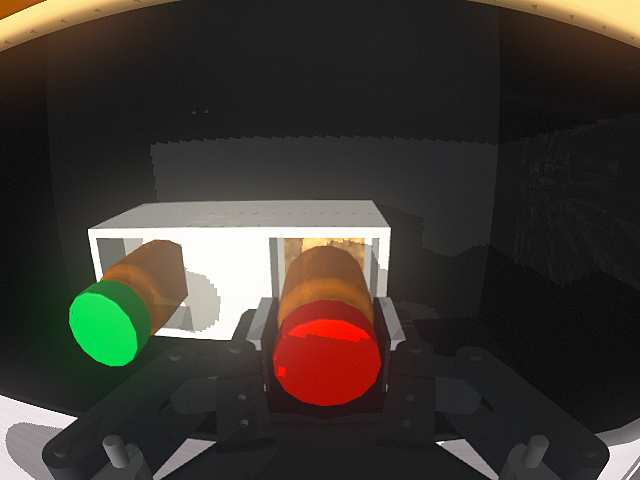

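The jar is inside the mouth of the free pocket with no contact. I'll lower it slowly.

Request:
apply_moves:
  deltas:
    - [[1, 0.004, 0, 0, 0], [1, 0.004, 0, 0, 0], [1, 0.003, 0, 0, 0], [1, 0.002, 0, 0, 0], [1, 0.001, 0, 0, 0], [1, 0, 0, 0, 0]]

```text
clock: 13.63
position: [0.5178, -0.1986, 0.0964]
tcp_rot: [0.45, 0.545, -0.45, 0.545]
contact_force: [0.3, -0.3, -1.4]
width: 0.464
```

Request:
apply_moves:
  deltas:
    - [[1, 0.001, 0, 0, 0], [1, 0.001, 0, 0, 0], [1, 0, 0, 0, 0]]

```text
clock: 13.88
position: [0.5179, -0.1986, 0.0945]
tcp_rot: [0.45, 0.545, -0.45, 0.545]
contact_force: [-0.9, 0.2, -1.8]
width: 0.465
```

Request:
apply_moves:
  deltas:
    - [[1, 0.001, 0, 0, 0], [1, 0.001, 0, 0, 0], [1, 0, 0, 0, 0]]

```text
clock: 14.13
position: [0.5182, -0.1986, 0.0932]
tcp_rot: [0.45, 0.545, -0.45, 0.546]
contact_force: [-0.8, 1.3, 7.6]
width: 0.468
```

Request:
apply_moves:
  deltas:
    - [[1, 0.001, 0, 0, 0], [1, 0, 0, 0, 0]]

```text
clock: 14.3
position: [0.5185, -0.1986, 0.0931]
tcp_rot: [0.45, 0.545, -0.45, 0.546]
contact_force: [-4.2, 3.5, 19.7]
width: 0.471
```

Floor contact. I'll ease off 1 mm and release gradually.

Request:
apply_moves:
  deltas:
    - [[1, -0.0012, 0, 0, 0], [0.53, 0, 0, 0, 0], [0.5, 0, 0, 0, 0], [0.45, 0, 0, 0, 0], [0.4, 0, 0, 0, 0], [0.35, 0, 0, 0, 0], [0.35, 0, 0, 0, 0], [0.35, 0, 0, 0, 0]]

```text
clock: 14.97
position: [0.5179, -0.1986, 0.0927]
tcp_rot: [0.45, 0.545, -0.45, 0.545]
contact_force: [1.3, 0.2, 0.7]
width: 0.651
```

Request:
apply_moves:
  deltas:
    - [[0.35, -0.006, 0, 0, 0], [0.35, -0.015, 0, 0, 0], [0.35, -0.025, 0, 0, 0], [0.35, -0.03, 0, 0, 0], [0.35, -0.03, 0, 0, 0], [0.35, -0.03, 0, 0, 0], [0.35, 0, 0, 0, 0]]

```text
clock: 15.55
position: [0.5194, -0.1995, 0.2345]
tcp_rot: [0.451, 0.543, -0.45, 0.548]
contact_force: [0.1, 0.3, 0.2]
width: 0.648
```

Run:
```python
from h import *
np.set_printoptions(precision=4,suppress=True)
s,p,R,y=st(); print(s['clock'],p,y,s['contact_force'],s['width'])
im=cv2.cvtColor(optics.camera('wrist'),cv2.COLOR_RGB2BGR);cv2.imwrite("pics/wrist11.png",im)
```

```text
15.55 [ 0.5194 -0.1995  0.2345] -79.07161869900746 [0.0938 0.3195 0.1644] 0.6479802935837006
```

View pics/wrist11.png

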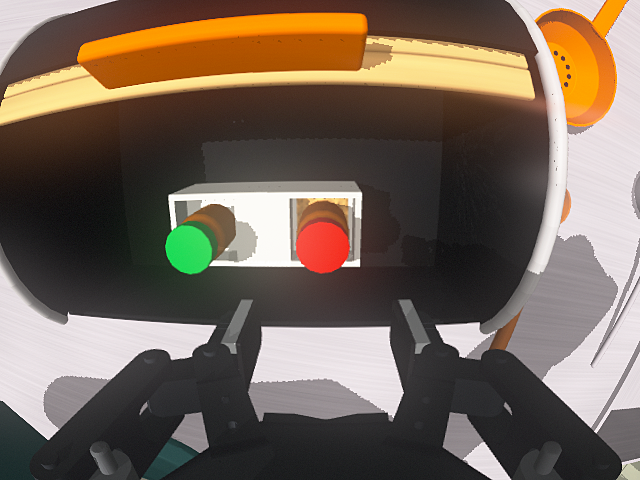

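Both jars stand upright in their pockets: green lid at (192,247), red at (322,247). Next I'll go over the lip to its back side with the fingers shut.

Request:
apply_moves:
  deltas:
    - [[1, -0.025, 0, -0.01, 0], [1, -0.03, 0, -0.01, 0], [1, 0, 0.03, -0.01, 0], [1, 0, 0.035, -0.01, 0], [1, 0, 0.035, -0.01, 0], [1, 0, 0.035, 0, 0], [1, 0, 0.028, 0, 0], [1, 0, 0, 0, 0], [1, 0, 0, 0, 0]]

```text
clock: 16.35
position: [0.6692, -0.1182, 0.2816]
tcp_rot: [0.449, 0.546, -0.45, 0.545]
contact_force: [-0.4, 0.3, -0.4]
width: 0.003
```

```bash
sed -i 's/^BX,BY,BA=.*/BX,BY,BA=0.567,-0.1367,0.190/' h.py
python3 - <<'E'
from h import *
np.set_printoptions(precision=4,suppress=True)
s,p,R,y=st(); print(s['clock'],w2b(p),y,s['contact_force'],s['width'])
im=cv2.cvtColor(optics.camera('wrist'),cv2.COLOR_RGB2BGR);cv2.imwrite("pics/wrist12.png",im)
im=cv2.cvtColor(optics.camera('scene'),cv2.COLOR_RGB2BGR);cv2.imwrite("pics/scene12.png",im)
E
```

```text
16.35 [ 0.1039 -0.0011  0.2816] -79.01093652829582 [-0.3819  0.2571 -0.3662] 0.0033345627106889843
```

View pics/wrist12.png

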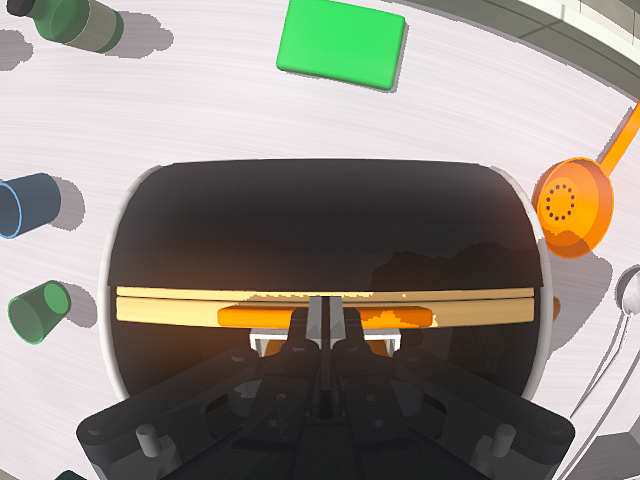

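View pics/scene12.png

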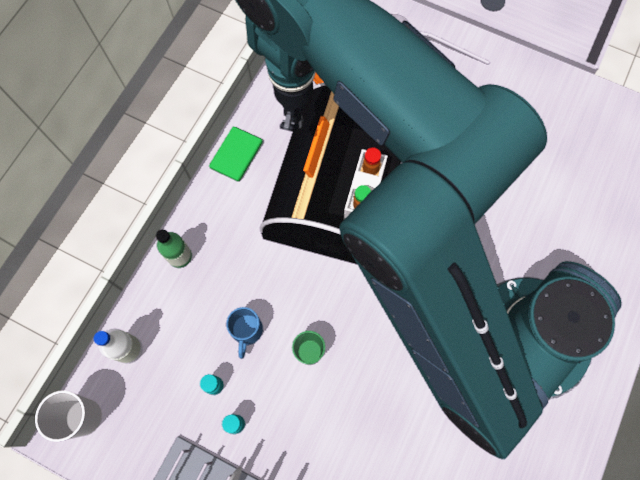

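Request:
apply_moves:
  deltas:
    - [[1, 0.03, 0, 0, 0], [1, 0.03, 0, 0, 0], [1, 0.0185, 0, 0, 0], [1, 0, 0, 0, 0]]

```text
clock: 16.78
position: [0.6658, -0.1186, 0.2022]
tcp_rot: [0.45, 0.547, -0.451, 0.543]
contact_force: [-0.8, -0.0, -0.3]
width: -0.0
```

Request:
apply_moves:
  deltas:
    - [[1, 0, -0.0095, 0, 0], [1, 0, -0.0095, 0, 0], [1, -0.0022, -0.0112, 0, 0], [1, -0.0022, -0.0112, 0, 0], [1, -0.0022, -0.0112, 0, 0], [1, -0.0022, -0.0112, 0, 0], [1, -0.001, -0.011, 0, 0], [1, -0.001, -0.011, 0, 0], [1, -0.001, -0.011, 0, 0], [1, 0, -0.011, 0, 0], [1, 0.0013, -0.0107, 0, 0], [1, 0.0013, -0.0107, 0, 0], [1, 0.0013, -0.0107, 0, 0], [1, 0.0013, -0.0107, 0, 0], [1, 0, 0, 0, 0]]

```text
clock: 18.03
position: [0.5193, -0.1476, 0.2137]
tcp_rot: [0.451, 0.544, -0.45, 0.546]
contact_force: [-0.4, 0.8, 0.5]
width: 0.001
```

Run:
```python
from h import *
np.set_printoptions(precision=4,suppress=True)
s,p,R,y=st(); print(s['clock'],w2b(p),y,s['contact_force'],s['width'])
im=cv2.cvtColor(optics.camera('wrist'),cv2.COLOR_RGB2BGR);cv2.imwrite("pics/wrist13.png",im)
```

```text
18.0333 [-0.0489 -0.0017  0.2137] -79.13733081428157 [-0.3659  0.8361  0.538 ] 0.0012794584804882692
```

View pics/wrist13.png

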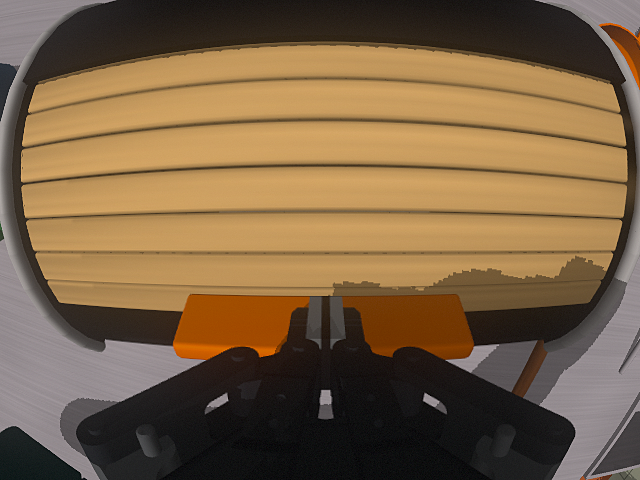

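Request:
apply_moves:
  deltas:
    - [[1, 0.0046, -0.0083, 0, 0], [1, 0.0046, -0.0083, 0, 0], [1, 0.0046, -0.0083, 0, 0], [1, 0.0057, -0.008, 0, 0], [1, 0.0057, -0.008, 0, 0], [1, 0.0057, -0.008, 0, 0], [1, 0.006, -0.007, 0, 0], [1, 0.006, -0.007, 0, 0], [1, 0, 0, 0, 0]]

```text
clock: 18.83
position: [0.4583, -0.1592, 0.1692]
tcp_rot: [0.45, 0.545, -0.45, 0.545]
contact_force: [0.0, 0.3, 0.3]
width: -0.002
```

Run:
```python
from h import *
np.set_printoptions(precision=4,suppress=True)
s,p,R,y=st(); print(s['clock'],w2b(p),y,s['contact_force'],s['width'])
im=cv2.cvtColor(optics.camera('wrist'),cv2.COLOR_RGB2BGR);cv2.imwrite("pics/wrist14.png",im)
```

```text
18.8333 [-0.111  -0.0016  0.1692] -79.10356393449932 [0.0305 0.2833 0.3308] -0.0018187851987043306
```

View pics/wrist14.png

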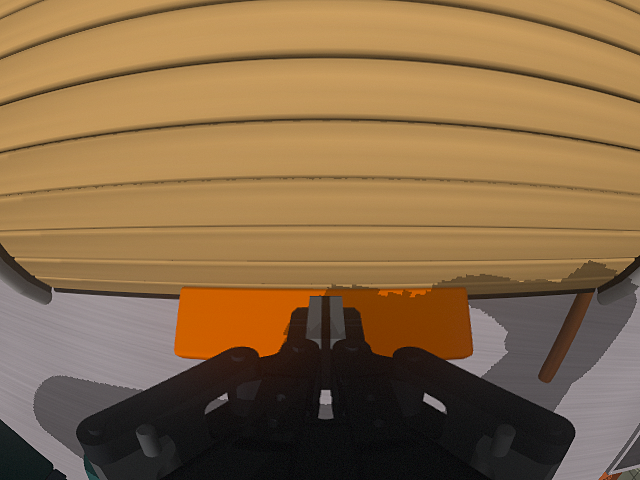

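The cover is nearly shut. I'll lift, move above the lip's outer edge and press down to the stop.

Request:
apply_moves:
  deltas:
    - [[1, -0.02, 0.002, 0, 0], [1, 0, -0.012, 0, 0], [1, 0, -0.012, 0, 0], [1, 0, 0, 0, 0], [1, 0.006, 0, 0, 0], [1, 0.005, 0, 0, 0], [1, 0.004, 0, 0, 0], [1, 0.003, 0, 0, 0], [1, 0, 0, 0, 0]]

```text
clock: 19.63
position: [0.4366, -0.1632, 0.1699]
tcp_rot: [0.45, 0.546, -0.451, 0.545]
contact_force: [-1.5, -0.6, 2.1]
width: 0.001
```

Request:
apply_moves:
  deltas:
    - [[1, 0.002, 0, 0, 0], [1, 0.002, 0, 0, 0], [1, 0, 0, 0, 0]]

```text
clock: 19.88
position: [0.4369, -0.1634, 0.1671]
tcp_rot: [0.45, 0.545, -0.451, 0.545]
contact_force: [-9.5, 1.0, 19.8]
width: 0.002
```

Request:
apply_moves:
  deltas:
    - [[1, 0.0015, 0, 0, 0], [1, 0, 0, 0, 0]]

```text
clock: 20.05
position: [0.437, -0.1635, 0.1666]
tcp_rot: [0.45, 0.545, -0.451, 0.546]
contact_force: [-14.2, 3.5, 38.1]
width: -0.0
```

A stiff stop: 38 N with only 0.5 mm of movement, at the height expected for q = 0. I'll lift and retreat, then check.

Request:
apply_moves:
  deltas:
    - [[1, -0.01, 0, 0, 0], [1, -0.035, 0, 0, 0], [1, -0.035, -0.02, 0, 0], [1, -0.035, -0.02, 0, 0], [1, 0, -0.03, 0.03, 0], [1, 0, 0, 0.04, 0], [1, 0, 0, 0.04, 0], [1, 0, 0, 0.04, 0], [1, 0, 0, 0.04, 0], [1, 0, 0, 0.04, 0], [1, 0, 0, 0.03, 0], [1, 0, 0, 0, 0], [1, 0, 0, 0, 0]]

```text
clock: 21.13
position: [0.4184, -0.4324, 0.2785]
tcp_rot: [0.451, 0.546, -0.45, 0.544]
contact_force: [0.5, 0.3, 0.2]
width: 0.003
```

Run:
```python
from h import *
np.set_printoptions(precision=4,suppress=True)
s,p,R,y=st(); print(s['clock'],p,w2b(p),y,s['contact_force'],s['width'])
I={}
for n in('wrist','top','scene'):
    I[n]=cv2.cvtColor(optics.camera(n),cv2.COLOR_RGB2BGR); cv2.imwrite(f"pics/{n}15.png",I[n])
a=cv2.imread('pics/top0.png');b=I['top']
for nm,im in(('0',a),('15',b)):
    k=mask(im,(8,200,120),(16,255,255)); k[:, :300]=0;k[:260]=0;k[300:]=0
    c=np.argwhere(k[:,:470])[:,::-1]; print(nm,c.mean(0),c.min(0),c.max(0))
cv2.imwrite('pics/c15.png',np.hstack([cv2.resize(x[140:305,280:490],None,fx=1.9,fy=1.9,interpolation=cv2.INTER_CUBIC) for x in(a,b)]))
```

```text
21.1333 [ 0.4184 -0.4324  0.2785] [-0.2018 -0.2623  0.2785] -79.14756370656063 [0.4692 0.2693 0.2196] 0.002944121849410235
0 [399.5028 279.3856] [366 266] [433 293]
15 [400.1337 281.1977] [366 268] [433 295]
```

View pics/top15.png

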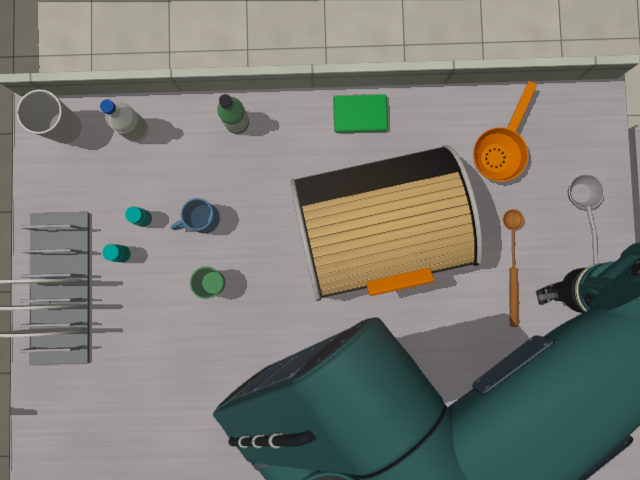

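View pics/scene15.png

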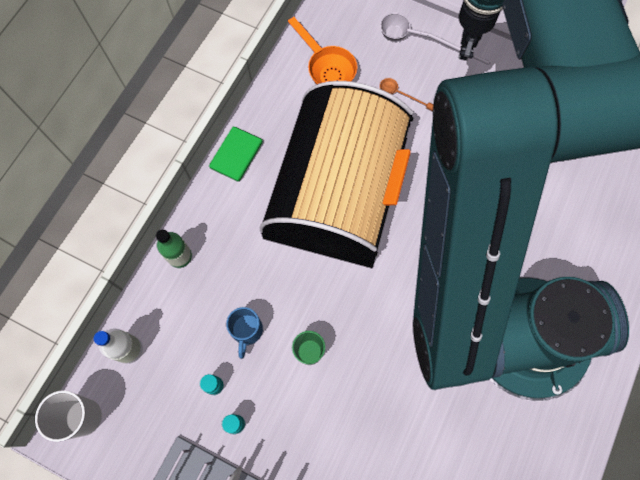

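View pics/c15.png

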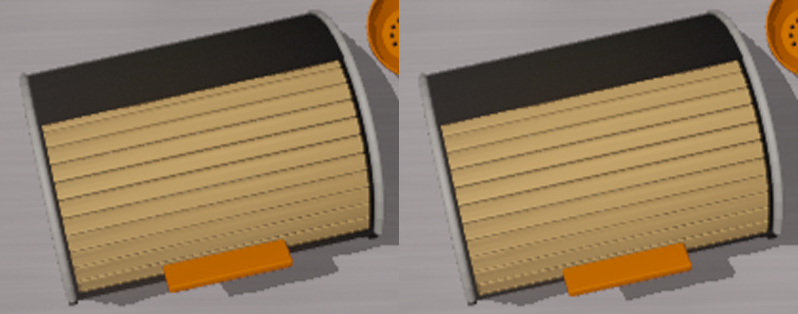

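The top view shows the cover fully down and the lip about 2 px (around 4 mm) further forward than at the start, when it stood slightly ajar. The mug, glass jar, spoon and turquoise jars are unchanged, and the robot touches nothing. I'll hand in.

```bash
python3 -c "
from plant import arm
print(arm.job_done(), arm.observe()['clock'])"
```

```text
the job is handed in; nothing more can be done
the job is handed in; nothing more can be done
```

The red-lid jar is in the empty pocket, the cover is shut again, and the job was handed in at about 21 s of the 72 s allowed.

**What I did**
- **Opening:** I pushed the orange lip from the front to its open stop, where the force rose to 35 N. The cork pad showed the right pocket was the free one.
- **Jar:** I gripped the red-lid jar at 30 N and lowered it until it touched the pocket floor. The force reached about 20 N there, so I eased off 1 mm before releasing.
- **Shutting:** I pushed the lip from behind, then pressed it down from above to its stop. The force reached 38 N with only 0.5 mm more travel, at the height expected for fully shut.

**Last checks**
- **Jars:** Before I shut the cover, the wrist view showed both jars upright in their pockets. They could not be seen after that.
- **Cover:** In the final top view the lip sits about 4 mm further forward than at the start, when the cover was slightly ajar.
- **Everything else:** The mug, glass jar, spoon and turquoise jars looked unmoved by eye, and the wrist force was near zero.
- **Disagreements:** The camera estimates of the tray and pocket centre differed by 2–3 mm, and an early lip measurement was about 5 mm off sideways. Both were small enough for the 6 mm clearance around the jar. No checks failed.

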